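Undo the double latch of the big knife case

TASK

Two wooden knife cases with child-proof latches stand on the worktop. Unlatch the big, tall one: slide its safety catch fully aside, out of the way of the bolt, then draw the bolt fully back off the lid. Leave both parts open, let go, do not lift the lid, and do not touch the small case.

Things in the scene. Friction and masses are not known exactly. Their poses are not given: they have to be found in the camera images.
- big_case: Big knife case: brown wooden box 220 (x) x 160 (y) x 100 mm high, fixed. Origin on the worktop under the bolt's knob; x from the robot's side toward the lid, y left, z up (yaw up to 20 deg). Wood x -105..115, y -80..80. Its lid (x over 25) stays shut. Steel latch on top: two sliding bars in channels up to z 108, and a bridge over the bolt, x 15..23, y -12..12, up to z 114 mm.
- big_case_catch (a joint): Safety catch of the big case: steel bar whose end lies across the near end of the bolt and blocks it. Grip: flat upright tab 10 (x) x 22 (y) mm, z 110..142, centred at case x -54, y +28 mm at joint 0. Slides to the case's +y; value in m: 0..0.005 at the start, 0.032 fully open; clear of the bolt from 0.019. Bar top z 110. Friction about 2 N; stays where left.
- big_case_bolt (a joint): Bolt of the big case: steel bar 90 x 14 mm, top z 110, tip over the lid. Grip: round upright knob, 18 mm diameter, z 117..142 on a thinner neck, at case x 0, y 0 at joint 0. Slides to the case's -x; value in m: 0 at the start (shot), 0.035 fully drawn; off the lid from 0.020. Friction about 2.5 N; stays where left. With the catch engaged it stops after 3 mm.
- small_case: Small knife case, a bystander not to be touched: same wood and same latch, but only 165 (x) x 140 (y) x 60 mm high (x -90..75, y -70..70), latch grips up to z 102; fixed. Origin and axes as for the big case. Either case may be the left one.

How it is judged:
By the outcome, as a careful person would: the job done as asked, in the order asked, and still so for the second after the job is handed in, with the robot touching nothing.
It also fails if it takes over 48 s, if anything falls off the work surface, if the arm or the gripper's body presses on something with over 40 N, if the wrist force passes 120 N, or if a joint passes its speed limit or range.

ROBOT

A 6-joint arm with a two-finger parallel gripper is mounted at the origin on a cart in front of the work surface, level with it; the furniture and walls round the work are solid. World frame = base frame: x ahead of the robot, y to its left, z up, the work surface at z = 0. Lengths are in mm, angles in rad, forces in N, time in s.
With the tool pointing down it reaches from about 275 to 875 mm from the base axis. Payload 12.5 kg.
Tool frame: the origin (TCP) lies between the finger pads; the fingertips stand 8 mm ahead of it and the grasp point (between the pads) lies 11 mm behind it; z points along the fingers, y is the line along which they close (so a half turn about z gives the same grasp; the last joint's range is limited). The gripper opens to 85 mm and grips with 20 to 120 N. Pads are 22 mm wide; open, the fingers measure 114 mm over their backs; the gripper's body (76 mm by 85 mm) begins 54 mm behind the grasp point. The pads swing forward as they close: fully open they stand 13 mm farther back than shut.
Start: joints at [1.242, 0.351, 1.652, -0, 1.139, -0.085], TCP at [132.734, 533.729, 239.29] pointing down, gripper open.
Joint ranges: [-2.75, 2.75], [-0.79, 2.1], [0.01, 2.65], [-1.57, 4.71], [0.07, 3.14], [-2.87, 2.87]. Speed limits (rad/s): [2.22, 2.22, 2.79, 3.14, 3.14, 3.14].

INTERFACE

Orientations are given as a unit quaternion [w, x, y, z].
In Python, from station import * gives the robot as it stands.
- The arm moves only by the tool arm_command, never from a script. Its argument "steps" is a list of rows, each a list of 7 numbers: the turn, a rotation vector about the tool's x, y, z in degrees, then the shift along the tool's x, y, z in mm, then the gripper's target within -1 to 1 (fully open at 1, half-way at 0, shut at -1). In form: [[ax, ay, az, tx, ty, tz, jaw], ...]. A call has 1 to 20 rows; each row is the pose to reach, as a shift and turn from the pose commanded when the call began, along the tool's axes at that moment; what a row does not reach only later rows make up. A row lasts 1/10 s, in which the tool goes at most 50 mm and 8.59 degrees, less where a joint would pass 70% of its speed; a pose out of reach is approached as far as the arm can. A call with a gripper value outside its range is refused whole. The fingers move at their own pace and stop on an object; "newtons" is the grip in N (left out, the last holds). Time passes only in rows, so rows that repeat a pose let the fingers close. It gives the time, the measured TCP pose, the force, the opening and the grip force at its end, in the units of the state.
- observe(): the state, without advancing time (a new reading comes with each control period).
- camera(name): name is "scene" or "top" or "wrist"; returns (picture, depth): 480x640x3 uint8, red, green, blue; 480x640 float32, mm along the optical axis (not along the pixel's ray), 0 where there is no reading.
- get_calibration(name): a dict with "fx", "fy", "cx", "cy" (pixels), "rvec" (rotation vector, rad) and "tvec" (3), from world to camera coordinates, as OpenCV has them; the wrist camera has in their place "T_tool_cam" (4x4, takes a point from camera to tool coordinates, whose origin is the TCP and whose axes are the flange's). Camera axes: x right, y down, z forward; pixel columns grow to the right and rows downward; lengths in mm; the calibration is good to about 2 mm. A picture is of the moment at which its call begins: read the wrist's pose just before it. get_calibration takes no time and is no camera call.
- job_done(): hands the job in; it is judged then, once.
Trained networks look in the newest picture that a camera, given by its name, has taken for a name from the list of things; names that differ only in an ending like _2 or _b are one class to them, and where a whole thing is asked for, a point or a joint stands for the part that bears it (a point fixed in the world has none). Each returns a list of dicts, best first, with "confidence" (0 to 1); they miss things now and then, are a little off and sometimes report something else, mostly with a low value. They report only what shows in the picture. A call takes as long as a camera call.
- search_frame(camera, thing): "bbox" ([centre column, centre row, width, height] in pixels, round what is visible of it).
- spot_point(camera, thing): "uv" ([column, row] in pixels: a listed point, or the origin of a listed thing).
The state is a dict: "time_s": time; "joint_positions": joint angles; "qvel": joint speeds; "joint_torque": joint torques, N m; "ee_pos": TCP position; "tcp_rot": TCP orientation; "contact_force": force on the tool from outside, world axes, zero at the start; "wrist_torque": the same for the moment, N m; "width": finger opening in mm; "grip_force": force on a finger pad.
Only numpy, scipy, OpenCV 4.12 (cv2) and the standard library are available. Lean on these libraries where they do the work, as an engineer would, in place of code of your own. Each camera call takes 0.05 s, during which the arm holds its last target. There are 200 camera calls.

## Working session

There is one attempt and no reset: what is moved stays moved. The work goes in short steps, Python scripts to look and compute and a tool call to move; the robot and the scene stay as the last step left them, time stands still between calls to the robot, and variables do not carry over. Pictures are saved under pics/ and viewed, at most 10 in all, crops included, and the job is handed in when it is done.

Besides the shell and the picture viewer there is one more tool, called by a JSON object that holds its "name" and its "arguments". arm_command: Moves the arm, as the interface text tells. Its arguments: {"type":"object","properties":{"steps":{"type":"array","items":{"type":"array","items":{"type":"number"}}},"newtons":{"type":"number"}},"required":["steps"]}

```bash
mkdir -p pics; cat > h.py <<'E'
from station import *
import numpy as np, cv2
from scipy.spatial.transform import Rotation as R
def rq(q): return R.from_quat([q[1],q[2],q[3],q[0]]).as_matrix()
def cam(name):
    s=observe(); c=get_calibration(name); p,d=camera(name)
    if name=='wrist':
        T=np.eye(4); T[:3,:3]=rq(s['tcp_rot']); T[:3,3]=s['ee_pos']
        M=T@np.array(c['T_tool_cam'])
    else:
        W=np.eye(4); W[:3,:3]=R.from_rotvec(np.ravel(c['rvec'])).as_matrix(); W[:3,3]=np.ravel(c['tvec']); M=np.linalg.inv(W)
    return p,d,c,M
def ray(c,M,u,v):
    return M[:3,3], M[:3,:3]@np.array([(u-c['cx'])/c['fx'],(v-c['cy'])/c['fy'],1])
def pt(c,M,u,v,z): o,r=ray(c,M,u,v); return o+r*z
def cloud(d,c,M):
    v,u=np.mgrid[:480,:640]; q=np.stack([(u-c['cx'])/c['fx']*d,(v-c['cy'])/c['fy']*d,d],-1)
    P=q@M[:3,:3].T+M[:3,3]; P[d<=0]=np.nan; return P
E
python3 - <<'E'
from h import *
ims=[]
for n in ['scene','top']:
    p,d,c,M=cam(n); ims.append(p); print(n,M.round(2).tolist())
    np.savez(n+'0.npz',p=p,d=d,M=M,**{k:c[k] for k in('fx','fy','cx','cy')})
    for t in ['big_case','small_case']: print(t,search_frame(n,t)[:2])
    for t in ['big_case','big_case_catch','big_case_bolt','small_case']:
        for r in spot_point(n,t)[:2]:
            u,v=r['uv']; z=d[int(v),int(u)]; print(t,r,pt(c,M,u,v,z).round(1))
    cv2.imwrite(f'pics/{n}0.png',p[:,:,::-1])
s=observe();print(s['time_s'],s['ee_pos'],rq(s['tcp_rot']).round(3).tolist(),s['width'])
E
```

```text
scene [[0.98, -0.13, 0.16, 337.03], [-0.21, -0.57, 0.8, -572.82], [-0.01, -0.81, -0.58, 625.13], [0.0, 0.0, 0.0, 1.0]]
big_case [{'bbox': [358.9, 311.9, 165.2, 141.7], 'confidence': 0.72}]
small_case [{'bbox': [321.9, 207.2, 78.6, 63.1], 'confidence': 0.67}]
big_case {'uv': [352.1, 328.9], 'confidence': 0.9} [470.4 -88.1  96.8]Traceback (most recent call last):
  File "<stdin>", line 8, in <module>
ValueError: it knows: big_case, small_case
```

```bash
python3 - <<'E'
from h import *
for n in ['scene','top']:
    p,d,c,M=cam(n)
    np.savez(n+'0.npz',p=p,d=d,M=M,**{k:c[k] for k in('fx','fy','cx','cy')})
    for t in ['big_case','small_case']: print(t,search_frame(n,t)[:2])
    for t in ['big_case','small_case']:
        for r in spot_point(n,t)[:2]:
            u,v=r['uv']; z=d[int(v),int(u)]; print(t,r,pt(c,M,u,v,z).round(1))
    cv2.imwrite(f'pics/{n}0.png',p[:,:,::-1])
    P=cloud(d,c,M); 
    for lo,hi in((92,106),(54,66)):
        m=(P[...,2]>lo)&(P[...,2]<hi)&(P[...,0]>250)&(P[...,0]<950)
        k,l,st,ce=cv2.connectedComponentsWithStats(m.astype('uint8'))
        for i in range(1,k):
            if st[i,4]>600:
                q=P[l==i]; rc=cv2.minAreaRect(q[:,:2].astype('float32')); print(n,lo,st[i],rc,np.median(q[:,2]))
s=observe();print(s['time_s'],s['ee_pos'],rq(s['tcp_rot']).round(3).tolist(),s['width'])
E
```

```text
big_case [{'bbox': [358.7, 312.6, 165.6, 147.7], 'confidence': 0.62}]
small_case [{'bbox': [320.6, 205.4, 78.3, 64.1], 'confidence': 0.69}]
big_case {'uv': [353.9, 329.3], 'confidence': 0.87} [472.1 -91.7  99.3]
small_case {'uv': [324.3, 219.5], 'confidence': 0.72} [503.9 273.4  49.5]
scene 92 [ 276  241  165  106 8357] ((501.89471435546875, 1.4667205810546875), (221.94454956054688, 161.97544860839844), 18.040908813476562) 99.30097404625542
scene 54 [ 281  183   77   36 2103] ((507.8313903808594, 343.7760314941406), (144.32261657714844, 165.00033569335938), 77.68311309814453) 59.17039095654059
scene 54 [277 297 162  67 809] ((483.33685302734375, -58.91218566894531), (126.37747192382812, 267.9134521484375), 72.96331024169922) 60.17949364543529
big_case [{'bbox': [384.0, 229.8, 124.4, 139.8], 'confidence': 0.89}]
small_case [{'bbox': [201.0, 226.2, 98.6, 103.3], 'confidence': 0.63}]
big_case {'uv': [378.5, 236.6], 'confidence': 0.6} [480.1  15.4 103.8]
small_case {'uv': [205.2, 224.6], 'confidence': 0.98} [504.2 332.1  61.6]
top 92 [  7 118  73  57 644] ((638.6285400390625, 618.8422241210938), (86.81442260742188, 120.393310546875), 67.61612701416016) 99.45707592997547
top 92 [ 326  157  121  141 9638] ((500.0611572265625, 1.0087356567382812), (219.9564971923828, 161.29307556152344), 18.017398834228516) 100.82746581866184
top 54 [ 152  174   94  101 5644] ((505.97216796875, 344.68243408203125), (141.0043487548828, 165.2634735107422), 78.01496124267578) 60.8881924033995
0.7 [132.73259895 533.73032516 239.31091752] [[-0.97, 0.241, 0.0], [0.241, 0.97, 0.0], [-0.0, 0.0, -1.0]] 85.18794427688216
```

View pics/scene0.png

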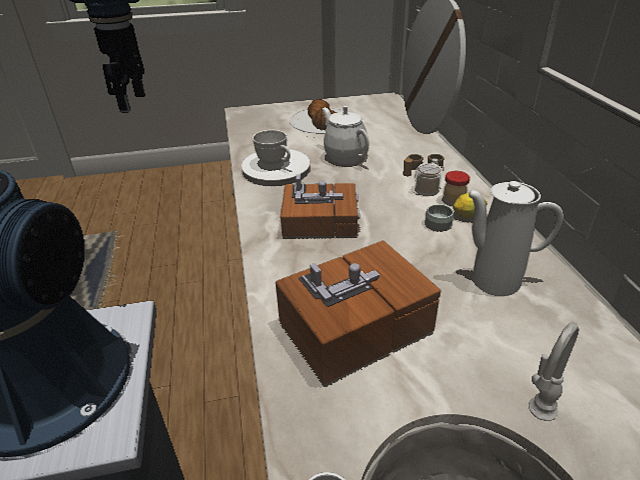

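View pics/top0.png

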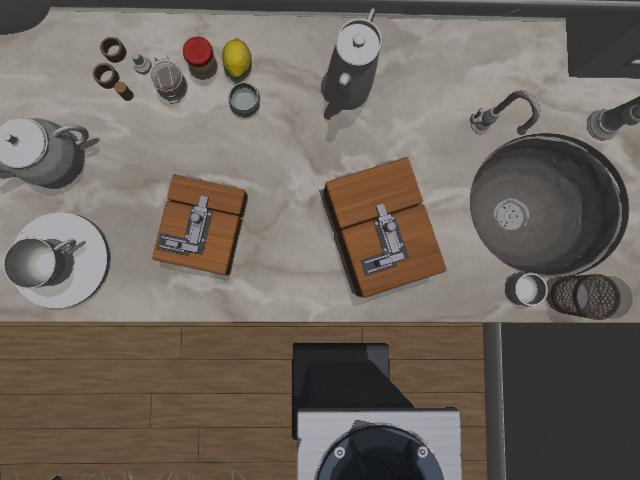

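The big case is the near one: its knob is around (388,228) in the top view and its tab around (375,265). The small case is to the left, at +y. From the cloud, the big case has yaw +18° and its origin is near (496, 0). Next I move the wrist camera over it.

{"name": "arm_command", "arguments": {"steps": [[0, 0, -8, -109, -110, -60, 1], [0, 0, -8, -109, -110, -60, 1], [0, 0, -8, -109, -110, -60, 1], [0, 0, -8, -109, -110, -60, 1], [0, 0, -32, -436, -442, -60, 0.2], [0, 0, -32, -436, -442, -60, 0.2], [0, 0, -32, -436, -442, -60, 0.2], [0, 0, -32, -436, -442, -60, 0.2], [0, 0, -32, -436, -442, -60, 0.2], [0, 0, -32, -436, -442, -60, 0.2], [0, 0, -32, -436, -442, -60, 0.2], [0, 0, -32, -436, -442, -60, 0.2], [0, 0, -32, -436, -442, -60, 0.2], [0, 0, -32, -436, -442, -60, 0.2], [0, 0, -32, -436, -442, -60, 0.2], [0, 0, -32, -436, -442, -60, 0.2], [0, 0, -32, -436, -442, -60, 0.2], [0, 0, -32, -436, -442, -60, 0.2]], "newtons": 40}}

```text
time_s: 2.5
ee_pos: [448.8, 0.5, 299.3]
tcp_rot: [0.0, -0.157, 0.988, 0.0]
contact_force: [0.1, 0.9, -0.2]
width: 51.0
grip_force: 0.0
```

```bash
cat > look.py <<'E'
import sys
from h import *
p,d,c,M=cam('wrist'); n=sys.argv[1]; cv2.imwrite(f'pics/{n}.png',p[:,:,::-1])
np.savez(n+'.npz',p=p,d=d,M=M,**{k:c[k] for k in('fx','fy','cx','cy')})
for r in spot_point('wrist','big_case')[:1]: u,v=r['uv']; print(r,pt(c,M,u,v,d[int(v),int(u)]).round(1))
P=cloud(d,c,M); m=(P[...,2]>133)&(P[...,2]<150)&(abs(P[...,0]-470)<130)&(abs(P[...,1])<100)
k,l,st,ce=cv2.connectedComponentsWithStats(m.astype('uint8'))
for i in range(1,k):
    if st[i,4]>60:
        q=P[l==i]; rc=cv2.minAreaRect(q[:,:2].astype('float32')); print(st[i],np.round(ce[i],1),np.array(rc[0]).round(1),np.array(rc[1]).round(1),round(rc[2],1),np.median(q[:,2]).round(1))
m=(P[...,2]>95)&(P[...,2]<104)
k,l,st,ce=cv2.connectedComponentsWithStats(m.astype('uint8'))
for i in range(1,k):
    if st[i,4]>3000: print('wood',st[i],cv2.minAreaRect(P[l==i][:,:2].astype('float32')))
s=observe();print(s['time_s'],s['ee_pos'].round(1) if hasattr(s['ee_pos'],'round') else s['ee_pos'],rq(s['tcp_rot']).round(3).tolist(),s['width'],s['joint_positions'],M[:3,3])
E
python3 look.py w1
```

```text
{'uv': [308.7, 237.5], 'confidence': 0.71} [466.4  -7.5 108.9]
[328 208  29  14 387] [341.6 214.5] [433.6  10. ] [ 9.6 21.6] 18.9 141.5
[294 268  22  24 399] [304.8 279.7] [494.   -1.2] [17.1 17. ] 18.3 141.2
wood [  211   146   190   231 33756] ((499.52947998046875, 0.6945648193359375), (220.56166076660156, 160.2164764404297), 18.092342376708984)
2.6 [4.489e+02 3.000e-01 2.994e+02] [[-0.95, -0.311, 0.0], [-0.311, 0.95, -0.0], [-0.0, -0.0, -1.0]] 51.17835274080197 [-1.03009850e-01  9.99332916e-02  1.81807207e+00  1.52109232e-05
  1.22335059e+00 -1.98992603e+00] [385.23204955 -21.56294899 433.87634951]
```

View pics/w1.png

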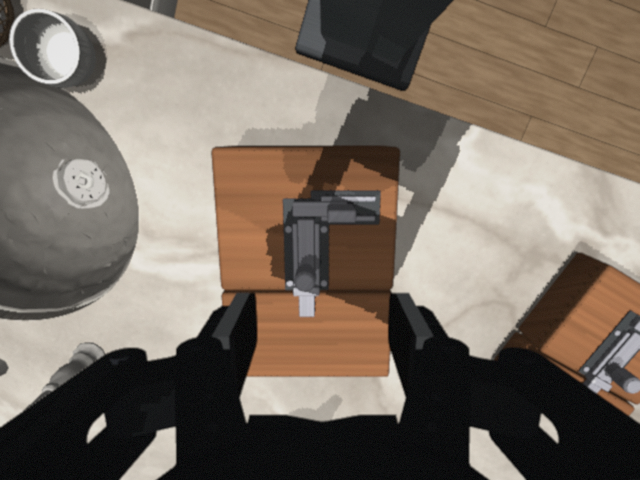

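The wrist view shows the tab at about (342,214), which is world (433.6, 10.0) with its top at 141.5. The knob is at (305,280), which is (494, -1.2) with its top at 141. This agrees with the case fit from the other cameras. I'll grasp the tab across the case's y.

{"name": "arm_command", "arguments": {"steps": [[0, 0, 0, 11.5, 14, 40, 0.2], [0, 0, 0, 11.5, 14, 80, 0.2], [0, 0, 0, 11.5, 14, 115, 0.2], [0, 0, 0, 11.5, 14, 135, 0.2], [0, 0, 0, 11.5, 14, 150, 0.2], [0, 0, 0, 11.5, 14, 160, 0.2], [0, 0, 0, 11.5, 14, 168, 0.2], [0, 0, 0, 11.5, 14, 174, 0.2], [0, 0, 0, 11.5, 14, 177, 0.2], [0, 0, 0, 11.5, 14, 177, 0.2], [0, 0, 0, 11.5, 14, 177, -0.5], [0, 0, 0, 11.5, 14, 177, -0.8], [0, 0, 0, 11.5, 14, 177, -0.8], [0, 0, 0, 11.5, 14, 177, -0.8], [0, 0, 0, 11.5, 14, 177, -0.8], [0, 0, 0, 11.5, 14, 177, -0.8], [0, 0, 0, 11.5, 14, 177, -0.8]], "newtons": 30}}

```text
time_s: 4.3
ee_pos: [433.9, 9.9, 122.8]
tcp_rot: [0.0, -0.157, 0.988, 0.0]
contact_force: [-2.3, 6.9, 6.3]
width: 21.6
grip_force: 31.8
```

{"name": "arm_command", "arguments": {"steps": [[0, 0, 0, 0, 3, 0, -0.8], [0, 0, 0, 0, 7, 0, -0.8], [0, 0, 0, 0, 11, 0, -0.8], [0, 0, 0, 0, 15, 0, -0.8], [0, 0, 0, 0, 19, 0, -0.8], [0, 0, 0, 0, 23, 0, -0.8], [0, 0, 0, 0, 26, 0, -0.8], [0, 0, 0, 0, 29, 0, -0.8], [0, 0, 0, 0, 31, 0, -0.8], [0, 0, 0, 0, 31, 0, -0.8], [0, 0, 0, 0, 31, 0, -0.8]]}}

```text
time_s: 5.4
ee_pos: [424.4, 39.0, 122.8]
tcp_rot: [0.0, -0.157, 0.988, -0.0]
contact_force: [-1.4, 0.8, 7.3]
width: 21.1
grip_force: 32.2
```

{"name": "arm_command", "arguments": {"steps": [[0, 0, 0, 0, 1, 0, -0.8], [0, 0, 0, 0, 2, 0, -0.8], [0, 0, 0, 0, 2, 0, -0.8]]}}

```text
time_s: 5.7
ee_pos: [424.0, 40.5, 122.7]
tcp_rot: [0.0, -0.157, 0.988, -0.0]
contact_force: [-0.9, -3.9, 6.0]
width: 21.5
grip_force: 32.2
```

{"name": "arm_command", "arguments": {"steps": [[0, 0, 0, 0, -1, 0, -0.2], [0, 0, 0, 0, -1, 0, 0.2], [0, 0, 0, 0, -1, 0, 0.2], [0, 0, 0, 0, -1, 0, 0.2], [0, 0, 0, 0, -1, 0, 0.2], [0, 0, 0, 0, -1, -10, 0.2], [0, 0, 0, 0, -1, -40, 0.2], [0, 0, 0, 0, -1, -80, 0.2], [0, 0, 0, 0, -1, -120, 0.2], [0, 0, 0, 0, -1, -120, 0.2], [0, 0, 0, 0, -1, -120, 0.2]]}}

```text
time_s: 6.8
ee_pos: [424.1, 39.8, 243.1]
tcp_rot: [0.001, -0.157, 0.988, -0.0]
contact_force: [-0.2, 0.1, -0.2]
width: 51.3
grip_force: 0.0
```

```bash
python3 look.py w2
```

```text
{'uv': [263.0, 262.9], 'confidence': 0.64} [458.3   3.2 103.1]
[307 239  35  18 581] [323.6 247.9] [423.9  39.3] [ 9.8 21.7] 18.2 141.5
wood [  128   164   224   258 38281] ((495.76690673828125, -0.22281646728515625), (212.46617126464844, 159.62509155273438), 18.139562606811523)
6.9 [423.4  39.7 241.6] [[-0.951, -0.309, -0.001], [-0.309, 0.951, 0.0], [0.001, 0.0, -1.0]] 51.15649127395046 [-1.59885233e-02  1.18093255e-01  1.94869646e+00  1.75832775e-05
  1.07629577e+00 -1.90144598e+00] [360.22270052  17.77636926 377.50602928]
```

View pics/w2.png

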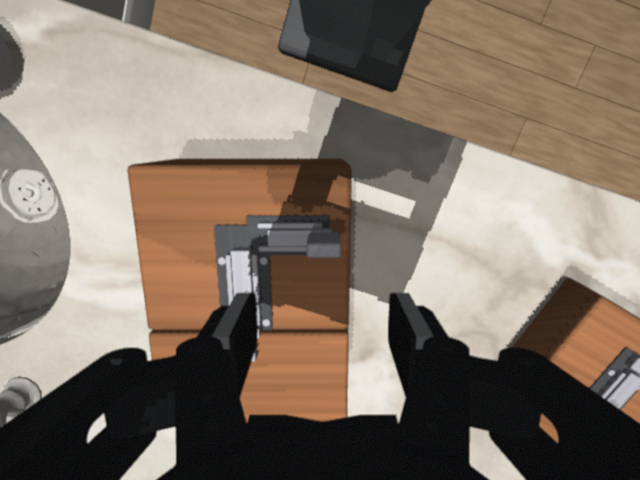

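The catch is fully aside: its tab now sits at (323,248) and has travelled 31 mm, so its joint is about 32 mm, and its bar is clear of the bolt. Next is the knob.

{"name": "arm_command", "arguments": {"steps": [[0, 0, 0, -27, -30, 0, 0.1], [0, 0, 0, -54, -60.5, 0, 0.1], [0, 0, 0, -54, -60.5, 0, 0.1], [0, 0, 0, -54, -60.5, 35, 0.1], [0, 0, 0, -54, -60.5, 65, 0.1], [0, 0, 0, -54, -60.5, 85, 0.1], [0, 0, 0, -54, -60.5, 98, 0.1], [0, 0, 0, -54, -60.5, 108, 0.1], [0, 0, 0, -54, -60.5, 115, 0.1], [0, 0, 0, -54, -60.5, 119, 0.1], [0, 0, 0, -54, -60.5, 119, 0.1], [0, 0, 0, -54, -60.5, 119, -0.5], [0, 0, 0, -54, -60.5, 119, -0.9], [0, 0, 0, -54, -60.5, 119, -0.9], [0, 0, 0, -54, -60.5, 119, -0.9], [0, 0, 0, -54, -60.5, 119, -0.9], [0, 0, 0, -54, -60.5, 119, -0.9], [0, 0, 0, -54, -60.5, 119, -0.9]], "newtons": 40}}

```text
time_s: 8.7
ee_pos: [494.0, -0.1, 124.0]
tcp_rot: [0.0, -0.157, 0.988, 0.001]
contact_force: [-3.4, 8.7, 7.3]
width: 16.1
grip_force: 39.0
```

{"name": "arm_command", "arguments": {"steps": [[0, 0, 0, 3, 0, 0, -0.9], [0, 0, 0, 7, 0, 0, -0.9], [0, 0, 0, 11, 0, 0, -0.9], [0, 0, 0, 15, 0, 0, -0.9], [0, 0, 0, 19, 0, 0, -0.9], [0, 0, 0, 23, 0, 0, -0.9], [0, 0, 0, 27, 0, 0, -0.9], [0, 0, 0, 31, 0, 0, -0.9], [0, 0, 0, 34, 0, 0, -0.9], [0, 0, 0, 35.5, 0, 0, -0.9], [0, 0, 0, 36, 0, 0, -0.9], [0, 0, 0, 36, 0, 0, -0.9]]}}

```text
time_s: 9.9
ee_pos: [460.6, -11.1, 124.1]
tcp_rot: [0.001, -0.156, 0.988, 0.001]
contact_force: [2.2, 11.5, 3.8]
width: 16.3
grip_force: 39.2
```

{"name": "arm_command", "arguments": {"steps": [[0, 0, 0, 35.5, 0, 0, -0.3], [0, 0, 0, 35.5, 0, 0, 0.1], [0, 0, 0, 35.5, 0, 0, 0.1], [0, 0, 0, 35.5, 0, 0, 0.1], [0, 0, 0, 35.5, 0, 0, 0.1], [0, 0, 0, 35.5, 0, -10, 0.1], [0, 0, 0, 35.5, 0, -40, 0.1], [0, 0, 0, 35.5, 0, -80, 0.1], [0, 0, 0, 50, 0, -125, 0.1], [0, 0, 0, 50, 0, -175, 0.1], [0, 0, 0, 50, 0, -175, 0.1], [0, 0, 0, 50, 0, -175, 0.1], [0, 0, 0, 50, 0, -175, 0.1]]}}

```text
time_s: 11.2
ee_pos: [411.9, -27.6, 297.7]
tcp_rot: [-0.001, -0.157, 0.988, 0.0]
contact_force: [-0.0, -0.0, -1.1]
width: 46.6
grip_force: 0.0
```

```bash
python3 look.py w3
```

```text
{'uv': [319.4, 278.0], 'confidence': 0.81} [454.5 -17.5 127.5]
[384 262  30  15 410] [398.5 269.1] [424.2  39. ] [10.  22.2] 17.3 141.4
[313 279  22  24 400] [323.5 291. ] [460.5 -12. ] [17.5 17.2] 24.2 141.2
wood [  232   198   184   218 28434] ((498.7726745605469, 0.47663116455078125), (219.47348022460938, 160.09141540527344), 18.15571403503418)
11.3 [411.9 -27.6 297.3] [[-0.951, -0.31, -0.002], [-0.31, 0.951, 0.0], [0.002, 0.001, -1.0]] 46.34761348579167 [-1.79726457e-01  3.06677241e-02  1.89814293e+00 -1.91459847e-05
  1.21501815e+00 -2.06529790e+00] [348.44989817 -49.59050062 432.35242375]
```

View pics/w3.png

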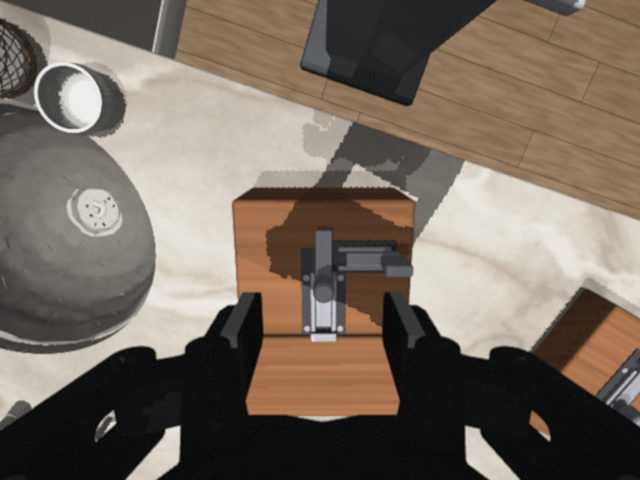

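The knob at (323,291) has moved 35.2 mm, so the bolt is fully drawn. The tab at (398,269) is still fully open, the lid is shut, and the gripper is clear of everything.

```bash
python3 -c "
from station import *
print(job_done())"
```

```text
the job is handed in; nothing more can be done
None
```

The big case is unlatched: the safety catch was slid fully aside (about 32 mm), then the bolt was drawn fully back (about 35 mm). The gripper was clear, the lid was left shut and the small case was untouched when I handed the job in at about 11 s.

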